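# Put the spacer posts away by length

### The arm

A 7-joint arm with a two-finger parallel gripper is mounted at the origin on a cart in front of the work surface, level with it; the furniture and walls round the work are solid. World frame = base frame: x ahead of the robot, y to its left, z up, the work surface at z = 0. Lengths are in m, angles in rad, forces in N, time in s.
With the tool pointing down it reaches from about 0.4 to 0.85 m from the base axis. Payload 4.5 kg.
Tool frame: the origin (TCP) lies midway between the tips of the shut fingers; the grasp point (between the pads) lies 19 mm behind it; z points along the fingers, y is the direction in which the jaws open and shut (so a half turn about z gives the same grasp; the last joint's range is limited). The gripper opens to 88 mm and grips with 3 to 60 N. Pads are 18 mm wide; open, the fingers measure 123 mm over their backs; the gripper's body (75 mm by 187 mm) begins 45 mm behind the grasp point.
Start: joints at [-1.112, 0.689, -0.195, 1.565, 0.157, 0.902, -0.215], TCP at [0.258, 0.569, 0.239] pointing down, gripper open.
Joint ranges: [-3.01, 3.01], [-0.46, 2.08], [-1.47, 1.51], [0.13, 2.56], [-1, 4.14], [0.04, 2.09], [-2.66, 2.66]. Speed limits (rad/s): [2.57, 2.57, 3.14, 3.14, 3.14, 3.14, 3.14].

### API

Orientations are given as a unit quaternion [x, y, z, w].
In Python, from plant import r gives the robot as it stands. The module is installed in compiled form; this text tells all that it offers.
- The arm moves only by the shell command python3 -m jog 'ROWS' [FORCE]. ROWS is JSON, a list of rows, each an object with "translation": the shift along the tool's x, y, z in units of 40 mm (1.0 is 40 mm), a list of three; "twist": the turn about the tool's z in units of 6 degrees (1.0 is 6 degrees); "claw": the opening in per cent of the stroke, from 0 (shut) to 100 (fully open). A call has 1 to 20 rows; each row shifts and turns the commanded pose from where the row before left it, along the tool's axes as they then stand; what a row does not reach is not made up. A row lasts 1/12 s, in which the tool goes at most 41.7 mm and 7.16 degrees, less where a joint would pass 70% of its speed; a pose out of reach is approached as far as the arm can. A call is refused whole if a number of a shift passes 1 or a number of a turn 1, either way. A call with a gripper value outside its range is refused whole. The fingers move at their own pace and stop on an object; FORCE is the grip in N (left out, the last holds). Time passes only in rows, so rows that do not move let the fingers close. It gives the time, the measured TCP pose, the force and the opening at its end, in the units of the state.
- r.get_state(): the state, without advancing time (a new reading comes with each control period).
- r.snapshot(name): name is "side" or "top"; returns a dict with "img" (420x560x3 uint8, red, green, blue), "fx", "fy", "cx", "cy" (pixels), "dist_coeffs" ([k1, k2, p1, p2, k3] as OpenCV has them; the pictures are not rectified), "origin" and "rotation" of the camera in the world. Camera axes: x right, y up, looking along -z (the intrinsics and any distortion apply to the point x, -y, -z); pixel columns grow to the right and rows downward; lengths in m; the calibration is good to about 2 mm. A picture is of the moment at which its call begins. There is no depth.
- r.finish_job(): hands the job in, once; it reports no verdict.
Trained networks look in the newest picture that a camera, given by its name, has taken for a name from the list of things; names that differ only in an ending like _2 or _b are one class to them, and where a whole thing is asked for, a point or a joint stands for the part that bears it (a point fixed in the world has none). Each returns a list of dicts, best first, with "confidence" (0 to 1); they miss things now and then, are a little off and sometimes report something else, mostly with a low value. They report only what shows in the picture. A call takes as long as a camera call. They do not tell look-alikes from the thing itself.
- r.spot_in(label, camera): "rect" ([left, top, right, bottom] in pixels, round what is visible of it).
- r.spot_point(label, camera): "location" ([row, column] in pixels: a listed point, or the origin of a listed thing).
The state is a dict: "clock": time; "q": joint angles; "qd": joint speeds; "joint_torque": joint torques, N m; "tool_pos": TCP position; "eef_rot": TCP orientation; "contact_force": force on the tool from outside, world axes, zero at the start; "moment": the same for the moment, N m; "opening": opening from 0.0 (shut) to 1.0 (fully open).
Only numpy, scipy, OpenCV 4.12 (cv2) and the standard library are available. Lean on these libraries where they do the work, as an engineer would, in place of code of your own. Each camera call takes 0.05 s, during which the arm holds its last target. There are 200 camera calls.

### The job

Put the four brass spacer posts away by length: lay each one flat in the black holder whose pocket is cut for it, so the shortest post goes in the shortest holder and so on up to the longest, each resting on the pocket floor between its end walls. The two felt markers are not part of the set: leave them where they lie.

Things in the scene. Friction and masses are not known exactly. Their poses are not given: they have to be found in the camera images.
- post_40_center (a point): loose plain brass spacer post, 40 mm long, lying flat on the table: square bar 16 x 16 mm between two wider square 18 x 18 mm ends, each 8 mm long, so it is 18 mm high. The point is the post's centre, 9 mm above what it lies on; its x axis runs along the post.
- holder_40_pocket (a point): fixed black plastic holder for the 40 mm post, 64 x 46 mm outside, grey felt floor. Its pocket is 56 mm long (along x) and 34 mm wide (along y). The point is the middle of the pocket floor, 5 mm above the table. End walls are 4 mm thick and rise 13 mm above the floor; at the four corners low ribs 5 mm high above the floor and 6 mm wide reach 8 mm in from the end walls; between them the long sides are open, flush with the floor, so fingers can straddle the post there.
- post_65_center (a point): loose plain brass spacer post, 65 mm long, lying flat on the table: square bar 16 x 16 mm between two wider square 18 x 18 mm ends, each 8 mm long, so it is 18 mm high. The point is the post's centre, 9 mm above what it lies on; its x axis runs along the post.
- holder_65_pocket (a point): fixed black plastic holder for the 65 mm post, 89 x 46 mm outside, grey felt floor. Its pocket is 81 mm long (along x) and 34 mm wide (along y). The point is the middle of the pocket floor, 5 mm above the table. End walls are 4 mm thick and rise 13 mm above the floor; at the four corners low ribs 5 mm high above the floor and 6 mm wide reach 8 mm in from the end walls; between them the long sides are open, flush with the floor, so fingers can straddle the post there.
- post_90_center (a point): loose plain brass spacer post, 90 mm long, lying flat on the table: square bar 16 x 16 mm between two wider square 18 x 18 mm ends, each 8 mm long, so it is 18 mm high. The point is the post's centre, 9 mm above what it lies on; its x axis runs along the post.
- holder_90_pocket (a point): fixed black plastic holder for the 90 mm post, 114 x 46 mm outside, grey felt floor. Its pocket is 106 mm long (along x) and 34 mm wide (along y). The point is the middle of the pocket floor, 5 mm above the table. End walls are 4 mm thick and rise 13 mm above the floor; at the four corners low ribs 5 mm high above the floor and 6 mm wide reach 8 mm in from the end walls; between them the long sides are open, flush with the floor, so fingers can straddle the post there.
- post_115_center (a point): loose plain brass spacer post, 115 mm long, lying flat on the table: square bar 16 x 16 mm between two wider square 18 x 18 mm ends, each 8 mm long, so it is 18 mm high. The point is the post's centre, 9 mm above what it lies on; its x axis runs along the post.
- holder_115_pocket (a point): fixed black plastic holder for the 115 mm post, 139 x 46 mm outside, grey felt floor. Its pocket is 131 mm long (along x) and 34 mm wide (along y). The point is the middle of the pocket floor, 5 mm above the table. End walls are 4 mm thick and rise 13 mm above the floor; at the four corners low ribs 5 mm high above the floor and 6 mm wide reach 8 mm in from the end walls; between them the long sides are open, flush with the floor, so fingers can straddle the post there.
- marker_black: bystander: loose white felt marker with a black cap, about 120 x 13 mm and 14 mm high, lying on the table. Origin at the middle of its underside; its y axis runs along it.
- marker_red: bystander: loose white felt marker with a red cap, about 120 x 13 mm and 14 mm high, lying on the table. Origin at the middle of its underside; its y axis runs along it.
Not all that is in view belongs to the job. What is shaped like the part that bears holder_40_pocket but pink or red is not meant.

How it is judged:
At the end, for the whole second after the job is handed in: Each post lies flat on the felt floor of the holder of its own length: centre within 12 mm of the pocket's middle along and across (the pocket itself leaves 8 mm each way), centre 6 to 11 mm above the floor, within 0.45 rad of the pocket's long axis; all posts released and at rest (x of post_40_center in the frame of holder_40_pocket between -0.012 and 0.012 m and y of post_40_center in the frame of holder_40_pocket between -0.012 and 0.012 m and z of post_40_center in the frame of holder_40_pocket between 0.006 and 0.011 m and angle between the x axis of post_40_center and the x axis of holder_40_pocket, either way round below 0.45 rad and linear speed of each of post_40, post_65, post_90, post_115 below 0.02 m/s and contact force between each of post_40, post_65, post_90, post_115 and the fingers below 0.1 N and x of post_65_center in the frame of holder_65_pocket between -0.012 and 0.012 m and y of post_65_center in the frame of holder_65_pocket between -0.012 and 0.012 m and z of post_65_center in the frame of holder_65_pocket between 0.006 and 0.011 m and angle between the x axis of post_65_center and the x axis of holder_65_pocket, either way round below 0.45 rad and x of post_90_center in the frame of holder_90_pocket between -0.012 and 0.012 m and y of post_90_center in the frame of holder_90_pocket between -0.012 and 0.012 m and z of post_90_center in the frame of holder_90_pocket between 0.006 and 0.011 m and angle between the x axis of post_90_center and the x axis of holder_90_pocket, either way round below 0.45 rad and x of post_115_center in the frame of holder_115_pocket between -0.012 and 0.012 m and y of post_115_center in the frame of holder_115_pocket between -0.012 and 0.012 m and z of post_115_center in the frame of holder_115_pocket between 0.006 and 0.011 m and angle between the x axis of post_115_center and the x axis of holder_115_pocket, either way round below 0.45 rad); the robot touches nothing.
It fails at once if the black marker is moved by more than 25 mm (distance of marker_black from where it was at the start of the episode above 0.025 m).
It fails at once if the red marker is moved by more than 25 mm (distance of marker_red from where it was at the start of the episode above 0.025 m).
It also fails if it takes over 118 s, if anything falls off the work surface, if the arm or the gripper's body presses on something with over 40 N, if the wrist force passes 120 N, or if a joint passes its speed limit or range.

## Working session

There is one attempt and no reset: what is moved stays moved. The work goes in short steps, Python scripts to look and compute and a shell command to move; the robot and the scene stay as the last step left them, time stands still between calls to the robot, and variables do not carry over. Pictures are saved under pics/ and viewed, about 12 in all and at most 16, crops included, and the job is handed in when it is done.

```bash
mkdir -p pics; cat > h.py <<'E'
import numpy as np, cv2
from plant import r
from scipy.spatial.transform import Rotation as R
def rot(c):
    a=np.array(c["rotation"],float)
    return a if a.shape==(3,3) else R.from_quat(a).as_matrix()
def K(c): return np.array([[c["fx"],0,c["cx"]],[0,c["fy"],c["cy"]],[0,0,1.]])
def px2w(c,row,col,z):
    u=cv2.undistortPoints(np.array([[[col,row]]],float),K(c),np.array(c["dist_coeffs"],float))[0,0]
    d=rot(c)@np.array([u[0],-u[1],-1]); o=np.array(c["origin"])
    return o+d*(z-o[2])/d[2]
def w2px(c,p):
    q=rot(c).T@(np.array(p)-np.array(c["origin"])); q=np.array([[q[0],-q[1],-q[2]]])
    return cv2.projectPoints(q,np.zeros(3),np.zeros(3),K(c),np.array(c["dist_coeffs"],float))[0][0,0]
def save(c,name,crop=None,s=1):
    im=c["img"][:,:,::-1]
    if crop: l,t,rr,b=crop; im=im[t:b,l:rr]
    cv2.imwrite("pics/"+name,cv2.resize(im,None,fx=s,fy=s,interpolation=cv2.INTER_CUBIC))
E
python3 - <<'E'
from h import *
s=r.get_state(); print(s["clock"],s["tool_pos"],s["eef_rot"],R.from_quat(s["eef_rot"]).as_matrix().round(3).tolist(),s["contact_force"])
for cam in("top","side"):
    c=r.snapshot(cam); save(c,cam+"0.png",s=1.4); print(cam,c["origin"],c["dist_coeffs"],c["fx"],np.round(rot(c),3).tolist())
    for n in (40,65,90,115):
        for k,z in(("post_%d_center",.009),("holder_%d_pocket",.005)):
            l=k%n
            print(l,[(np.round(d["location"]).tolist(),px2w(c,*d["location"],z).round(3).tolist()[:2],round(d["confidence"],2)) for d in r.spot_point(l,cam)[:4]])
    for l in("marker_black","marker_red"):
        print(l,[(np.round(d["location"]).tolist(),px2w(c,*d["location"],0).round(3).tolist()[:2],round(d["confidence"],2)) for d in r.spot_point(l,cam)[:3]])
E
```

```text
0.0 [0.25739003 0.56885233 0.23792434] [ 2.10761728e-01  9.77537049e-01 -8.93689432e-04 -1.17448053e-04] [[-0.911, 0.412, -0.001], [0.412, 0.911, -0.002], [-0.0, -0.002, -1.0]] [-0.53567792  0.158652   -0.29155164]
top [0.42875229 0.02207548 1.01399133] [0.0189878 0.        0.        0.        0.       ] 382.3488280746212 [[0.008, 0.996, -0.085], [-1.0, 0.008, 0.005], [0.006, 0.085, 0.996]]
post_40_center [([228.0, 246.0], [0.454, 0.099], 0.65)]
holder_40_pocket [([232.0, 324.0], [0.445, -0.106], 0.89), ([195.0, 211.0], [0.539, 0.195], 0.86), ([218.0, 280.0], [0.479, 0.011], 0.73)]
post_65_center [([178.0, 316.0], [0.586, -0.084], 0.44), ([224.0, 441.0], [0.467, -0.412], 0.3)]
holder_65_pocket [([242.0, 175.0], [0.415, 0.286], 0.75)]
post_90_center [([192.0, 166.0], [0.547, 0.313], 0.47)]
holder_90_pocket [([247.0, 399.0], [0.406, -0.302], 0.79)]
post_115_center [([178.0, 255.0], [0.586, 0.078], 0.82)]
holder_115_pocket [([191.0, 399.0], [0.553, -0.305], 0.72), ([229.0, 248.0], [0.449, 0.096], 0.54)]
marker_black [([226.0, 441.0], [0.461, -0.416], 0.5)]
marker_red [([214.0, 127.0], [0.486, 0.415], 0.78)]
side [-0.43232472 -0.15613492  1.18307049] [-0.11042703  0.          0.          0.          0.        ] 462.4858821860146 [[0.196, 0.751, -0.631], [-0.981, 0.153, -0.123], [0.004, 0.643, 0.766]]
post_40_center [([224.0, 258.0], [0.455, 0.103], 0.4)]
holder_40_pocket [([234.0, 324.0], [0.458, -0.113], 0.74), ([222.0, 291.0], [0.486, 0.001], 0.59), ([205.0, 241.0], [0.524, 0.177], 0.57)]
post_65_center [([201.0, 318.0], [0.59, -0.074], 0.6)]
holder_65_pocket []
post_90_center [([193.0, 206.0], [0.549, 0.306], 0.43)]
holder_90_pocket [([253.0, 388.0], [0.426, -0.316], 0.7)]
post_115_center [([199.0, 272.0], [0.569, 0.079], 0.47)]
holder_115_pocket [([220.0, 388.0], [0.557, -0.31], 0.86)]
marker_black [([246.0, 422.0], [0.477, -0.426], 0.52)]
marker_red []
```

View pics/top0.png

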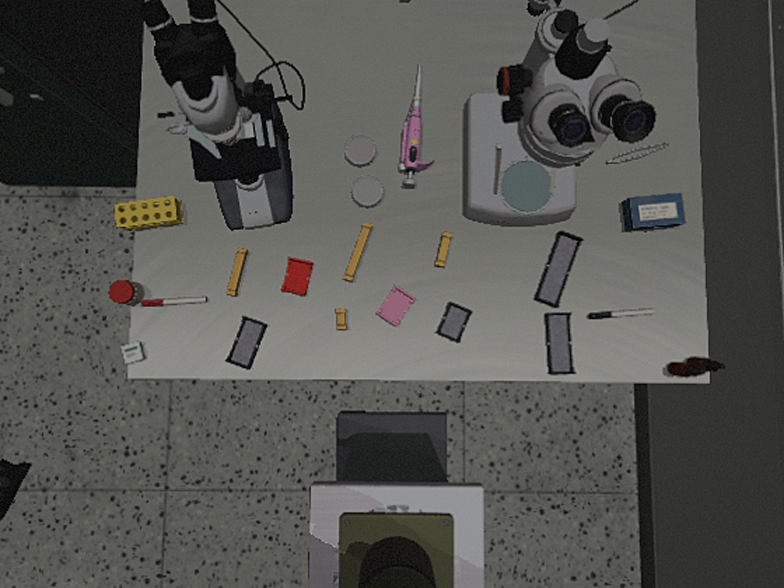

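View pics/side0.png

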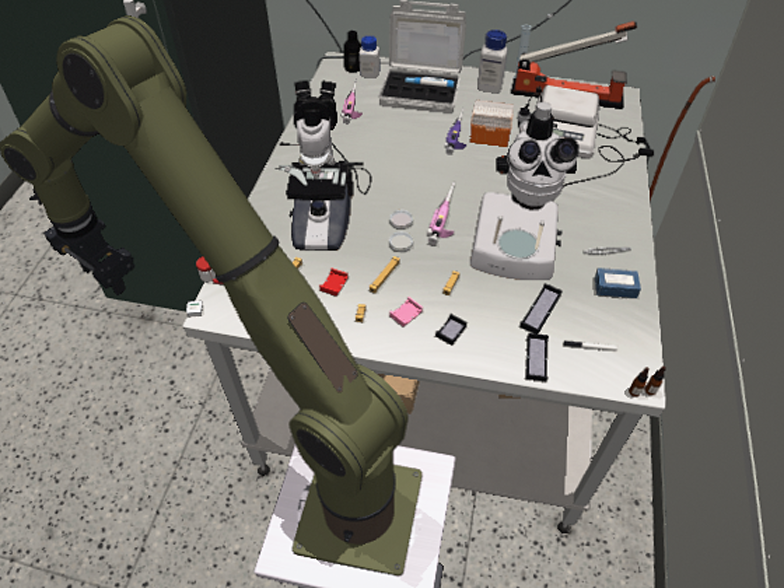

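Candidates (top-camera pixels, column,row):
- **Posts, by length:** 40 at (244,228), 65 at (317,178), 90 at (169,194) and 115 at (256,180).
- **Black holders:** 40 at (324,230), 65 at (176,244), 90 at (399,245) and 115 at (399,192).
- **Not wanted:** the red decoy (212,197), the pink decoy (282,218), the red marker (125,215), the black marker (443,224) and a yellow rack (105,151).

I choose the black holders. Next I'll segment the picture to get precise poses.

```bash
cat > seg.py <<'E'
from h import *
P={"post40":(244,228),"post65":(317,178),"post90":(169,194),"post115":(256,180)}
H={"hold40":(324,230),"hold65":(176,244),"hold90":(399,245),"hold115":(399,192)}
def find(c,seeds,kind,z,maxd=14):
    im=c["img"]; hsv=cv2.cvtColor(im,cv2.COLOR_RGB2HSV)
    if kind=="post": m=cv2.inRange(hsv,(10,90,70),(28,255,255))
    else: m=cv2.inRange(cv2.cvtColor(im,cv2.COLOR_RGB2GRAY),0,75)
    cs=cv2.findContours(m,cv2.RETR_EXTERNAL,cv2.CHAIN_APPROX_NONE)[0]
    out={}
    for n,s in seeds.items():
        best=[k for k in cs if len(k)>12 and np.hypot(*(np.array(cv2.minAreaRect(k)[0])-s))<maxd]
        if not best: out[n]=None; continue
        k=max(best,key=cv2.contourArea)
        w=np.array([px2w(c,p[0][1],p[0][0],z)[:2] for p in k])*1000
        (x,y),(a,b),_=rc=cv2.minAreaRect(w.astype(np.float32)); bp=cv2.boxPoints(rc)
        e=max(bp[1]-bp[0],bp[2]-bp[1],key=np.linalg.norm); an=np.degrees(np.arctan2(e[1],e[0]))%180
        out[n]=(round(x,1),round(y,1),round(an,1),round(max(a,b)),round(min(a,b)))
    return out
E
python3 - <<'E'
from seg import *
c=r.snapshot("top")
print(find(c,P,"post",.014)); print(find(c,H,"hold",.01))
im=c["img"][150:280,100:470,::-1].copy()
cv2.imwrite("pics/crop1.png",cv2.resize(im,None,fx=2.1,fy=2.1,interpolation=cv2.INTER_CUBIC))
E
```

```text
{'post40': (454.0, 106.2, np.float32(5.2), 39, 16), 'post65': (587.0, -84.7, np.float32(166.8), 64, 17), 'post90': (541.5, 304.8, np.float32(167.5), 90, 17), 'post115': (581.5, 76.8, np.float32(161.2), 114, 18)}
{'hold40': (432.7, -97.0, np.float32(69.4), 48, 32), 'hold65': (408.6, 281.9, np.float32(160.6), 90, 48), 'hold90': (411.9, -300.4, np.float32(2.7), 114, 49), 'hold115': (551.8, -300.3, np.float32(158.6), 145, 50)}
```

View pics/crop1.png

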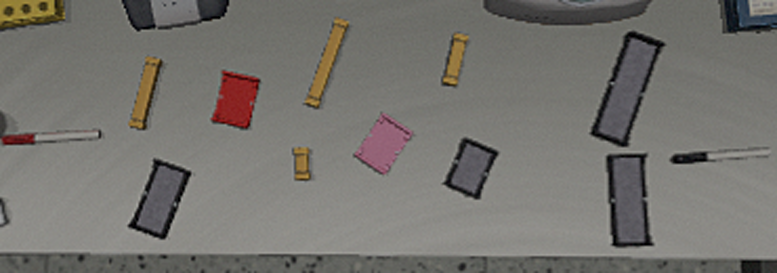

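```bash
cat > go.py <<'E'
import sys; from h import *
def go(x,y,z,ang):
    s=r.get_state(); M=R.from_quat(s["eef_rot"]).as_matrix(); p=np.array(s["tool_pos"])*1000
    th=np.degrees(np.arctan2(M[1,0],M[0,0])); d=(ang-th+90)%180-90
    Rz=R.from_euler("z",d,degrees=True).as_matrix()
    for name,A in(("now",M),("after twist",Rz@M)):
        t=A.T@(np.array([x,y,z])-p)/40
        print(name,"trans units",t.round(2),"rows@.6:",int(np.ceil(np.hypot(t[0],t[1])/.6)))
    print("t",round(s["clock"],2),"pos",p.round(1),"head",round(th,1),"twist units",round(-d/6,2),"open",round(s["opening"],3),"F",np.round(s["contact_force"],1),"q7",round(s["q"][6],2))
if __name__=="__main__": go(*map(float,sys.argv[1:5]))
E
python3 - <<'E'
from seg import *
c=r.snapshot("top"); g=cv2.cvtColor(c["img"],cv2.COLOR_RGB2GRAY)
for n,(u,v) in H.items():
    for th in (60,75,90):
        h=46; m=np.zeros_like(g); m[v-h:v+h,u-h:u+h]=(g[v-h:v+h,u-h:u+h]<th)*255
        m=cv2.morphologyEx(m,cv2.MORPH_CLOSE,np.ones((5,5)))
        nn,lab,st,ce=cv2.connectedComponentsWithStats(m)
        i=min(range(1,nn),key=lambda i:np.hypot(*(ce[i]-(u,v)))+(1e3 if st[i,4]<150 else 0))
        ys,xs=np.where(lab==i); w=np.array([px2w(c,a,b,.012)[:2] for a,b in zip(ys,xs)])*1000
        rc=cv2.minAreaRect(w.astype(np.float32)); bp=cv2.boxPoints(rc); e=max(bp[1]-bp[0],bp[2]-bp[1],key=np.linalg.norm)
        print(n,th,np.round(rc[0],1),np.round(rc[1]),round(float(np.degrees(np.arctan2(e[1],e[0]))%180),1))
E
python3 go.py 541.5 304.8 120 167.5
```

```text
hold40 60 [ 449.5 -103.5] [47. 64.] 157.9
hold40 75 [ 449.6 -104.3] [48. 65.] 157.3
hold40 90 [ 449.4 -103.5] [48. 67.] 158.0
hold65 60 [408.7 281.7] [48. 89.] 160.1
hold65 75 [408.7 281.4] [48. 90.] 160.6
hold65 90 [408.7 281.2] [49. 90.] 161.2
hold90 60 [ 443.8 -291.8] [179.  65.] 5.9
hold90 75 [ 443.9 -291.8] [179.  65.] 5.9
hold90 90 [ 443.5 -291.8] [180.  65.] 5.9
hold115 60 [ 526.7 -297.1] [ 74. 194.] 170.2
hold115 75 [ 527.  -297.1] [ 74. 194.] 170.2
hold115 90 [ 527.  -297.1] [ 74. 194.] 170.2
now trans units [-9.19 -3.1   2.97] rows@.6: 17
after twist trans units [-8.36 -4.92  2.97] rows@.6: 17
t 1.2 pos [257.6 569.5 238.8] head 155.7 twist units -1.97 open 0.997 F [-0.8 -0.4  0.1] q7 -0.22
```

```bash
python3 -m jog '[{"translation":[0,0,0.2],"twist":-0.66,"claw":50},{"translation":[0,0,0.2],"twist":-0.66,"claw":50},{"translation":[0,0,0.2],"twist":-0.65,"claw":50},{"translation":[-0.56,-0.33,0.1],"twist":0,"claw":50},{"translation":[-0.56,-0.33,0.1],"twist":0,"claw":50},{"translation":[-0.56,-0.33,0.1],"twist":0,"claw":50},{"translation":[-0.56,-0.33,0.1],"twist":0,"claw":50},{"translation":[-0.56,-0.33,0.1],"twist":0,"claw":50},{"translation":[-0.56,-0.33,0.1],"twist":0,"claw":50},{"translation":[-0.56,-0.33,0.1],"twist":0,"claw":50},{"translation":[-0.56,-0.33,0.1],"twist":0,"claw":50},{"translation":[-0.56,-0.33,0.1],"twist":0,"claw":50},{"translation":[-0.56,-0.33,0.1],"twist":0,"claw":50},{"translation":[-0.56,-0.33,0.1],"twist":0,"claw":50},{"translation":[-0.56,-0.33,0.1],"twist":0,"claw":50},{"translation":[-0.56,-0.33,0.1],"twist":0,"claw":50},{"translation":[-0.56,-0.33,0.1],"twist":0,"claw":50},{"translation":[-0.52,-0.3,0.1],"twist":0,"claw":50},{"translation":[0,0,0],"twist":0,"claw":50}]' 20; python3 go.py 541.5 304.8 4 167.5
```

```text
clock: 2.78
tool_pos: [0.546, 0.2984, 0.1537]
eef_rot: [0.113, 0.994, -0.002, 0.002]
contact_force: [0.7, -1.3, -0.3]
opening: 0.499
now trans units [0.16 0.15 3.74] rows@.6: 1
after twist trans units [0.16 0.15 3.74] rows@.6: 1
t 2.78 pos [546.  298.4 153.7] head 167.0 twist units -0.09 open 0.499 F [ 0.7 -1.3 -0.3] q7 0.49
```

```bash
python3 -m jog '[{"translation":[0.16,0.15,0.5],"twist":-0.09,"claw":50},{"translation":[0,0,0.5],"twist":0,"claw":50},{"translation":[0,0,0.5],"twist":0,"claw":50},{"translation":[0,0,0.4],"twist":0,"claw":50},{"translation":[0,0,0],"twist":0,"claw":50},{"translation":[0,0,0],"twist":0,"claw":50}]' 20; python3 go.py 541.5 304.8 4 167.5
python3 - <<'E'
from h import *
for cam in("top","side"):
    c=r.snapshot(cam); u=w2px(c,[.5415,.3048,.03]).astype(int); print(u); 
    l=max(u[0]-70,0);t=max(u[1]-70,0); save(c,f"g90{cam}.png",(l,t,l+140,t+140),4)
a,b=[cv2.imread(f"pics/g90{k}.png") for k in("top","side")]; cv2.imwrite("pics/g90.png",cv2.resize(np.hstack([a,b]),(800,400)))
E
```

```text
clock: 3.28
tool_pos: [0.5356, 0.3124, 0.0784]
eef_rot: [0.104, 0.995, -0.0, -0.001]
contact_force: [0.3, 0.8, 0.2]
opening: 0.499
now trans units [-0.19 -0.16  1.86] rows@.6: 1
after twist trans units [-0.19 -0.15  1.86] rows@.6: 1
t 3.28 pos [535.6 312.4  78.4] head 168.1 twist units 0.09 open 0.499 F [0.3 0.8 0.2] q7 0.45
[166 192]
[205 190]
```

View pics/g90.png

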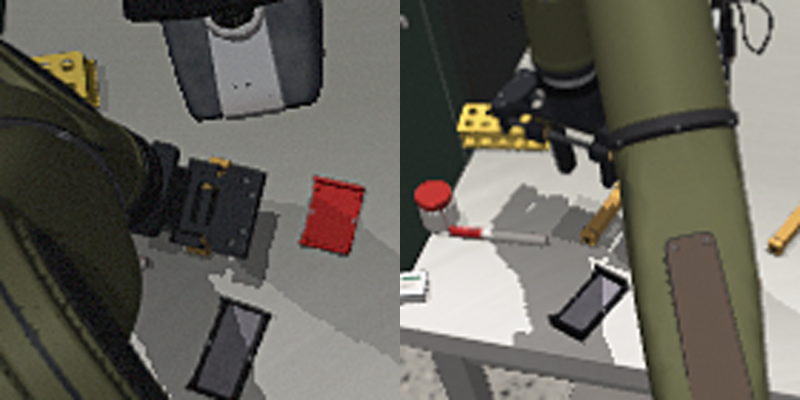

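```bash
python3 go.py 541.5 304.8 4 167.5; python3 -m jog '[{"translation":[0,0,0],"twist":0,"claw":50},{"translation":[0,0,0],"twist":0,"claw":50}]'; python3 go.py 541.5 304.8 4 167.5
```

```text
now trans units [-0.15 -0.18  1.9 ] rows@.6: 1
after twist trans units [-0.15 -0.18  1.9 ] rows@.6: 1
t 3.38 pos [536.9 313.   79.9] head 168.0 twist units 0.09 open 0.503 F [1.  0.3 0.6] q7 0.45
clock: 3.55
tool_pos: [0.537, 0.3126, 0.0799]
eef_rot: [0.104, 0.995, 0.001, 0.001]
contact_force: [-0.3, -0.2, -0.3]
opening: 0.5
now trans units [-0.15 -0.17  1.9 ] rows@.6: 1
after twist trans units [-0.15 -0.17  1.9 ] rows@.6: 1
t 3.55 pos [537.  312.6  79.9] head 168.0 twist units 0.09 open 0.5 F [-0.3 -0.2 -0.3] q7 0.45
```

```bash
python3 -m jog '[{"translation":[-0.15,-0.17,0.3],"twist":0.09,"claw":50},{"translation":[0,0,0.5],"twist":0,"claw":50},{"translation":[0,0,0.5],"twist":0,"claw":50},{"translation":[0,0,0.4],"twist":0,"claw":50},{"translation":[0,0,0.2],"twist":0,"claw":50},{"translation":[0,0,0],"twist":0,"claw":50},{"translation":[0,0,0],"twist":0,"claw":50},{"translation":[0,0,0],"twist":0,"claw":50}]' 20; python3 go.py 541.5 304.8 4 167.5
```

```text
clock: 4.22
tool_pos: [0.5413, 0.304, 0.0028]
eef_rot: [0.109, 0.994, 0.0, 0.0]
contact_force: [-0.1, -0.7, 0.4]
opening: 0.502
now trans units [-0.    0.02 -0.03] rows@.6: 1
after twist trans units [-0.    0.02 -0.03] rows@.6: 1
t 4.22 pos [541.3 304.    2.8] head 167.5 twist units -0.01 open 0.502 F [-0.1 -0.7  0.4] q7 0.42
```

```bash
python3 -m jog '[{"translation":[0,0,0],"twist":0,"claw":0},{"translation":[0,0,0],"twist":0,"claw":0},{"translation":[0,0,0],"twist":0,"claw":0},{"translation":[0,0,0],"twist":0,"claw":0},{"translation":[0,0,0],"twist":0,"claw":0},{"translation":[0,0,0],"twist":0,"claw":0}]' 25; python3 go.py 411.9 -300.4 100 2.7
```

```text
clock: 4.72
tool_pos: [0.541, 0.3043, 0.0029]
eef_rot: [0.109, 0.994, 0.0, 0.0]
contact_force: [1.0, -0.4, 1.9]
opening: 0.177
now trans units [ -0.13 -15.46  -2.43] rows@.6: 26
after twist trans units [  3.94 -14.95  -2.43] rows@.6: 26
t 4.72 pos [541.  304.3   2.9] head 167.5 twist units -2.54 open 0.177 F [ 1.  -0.4  1.9] q7 0.42
```

```bash
python3 -m jog '[{"translation":[0,0,-0.4],"twist":0,"claw":0},{"translation":[0,0,-0.5],"twist":0,"claw":0},{"translation":[0,0,-0.5],"twist":-0.7,"claw":0},{"translation":[0,0,-0.5],"twist":-0.7,"claw":0},{"translation":[0,0,-0.4],"twist":-0.7,"claw":0},{"translation":[0,0,-0.1],"twist":-0.44,"claw":0}]' 25; python3 -m jog '[{"translation":[0.2,-0.76,0],"twist":0,"claw":0},{"translation":[0.2,-0.76,0],"twist":0,"claw":0},{"translation":[0.2,-0.76,0],"twist":0,"claw":0},{"translation":[0.2,-0.76,0],"twist":0,"claw":0},{"translation":[0.2,-0.76,0],"twist":0,"claw":0},{"translation":[0.2,-0.76,0],"twist":0,"claw":0},{"translation":[0.2,-0.76,0],"twist":0,"claw":0},{"translation":[0.2,-0.76,0],"twist":0,"claw":0},{"translation":[0.2,-0.76,0],"twist":0,"claw":0},{"translation":[0.2,-0.76,0],"twist":0,"claw":0},{"translation":[0.2,-0.76,0],"twist":0,"claw":0},{"translation":[0.2,-0.76,0],"twist":0,"claw":0},{"translation":[0.2,-0.76,0],"twist":0,"claw":0},{"translation":[0.2,-0.76,0],"twist":0,"claw":0},{"translation":[0.2,-0.76,0],"twist":0,"claw":0},{"translation":[0.2,-0.76,0],"twist":0,"claw":0},{"translation":[0,0,0],"twist":0,"claw":0},{"translation":[0,0,0],"twist":0,"claw":0},{"translation":[0,0,0],"twist":0,"claw":0},{"translation":[0,0,0],"twist":0,"claw":0}]'; python3 go.py 411.9 -300.4 100 2.7
python3 - <<'E'
from seg import *
for cam in("top","side"):
    c=r.snapshot(cam); save(c,f"c90{cam}.png",s=1.0)
    if cam=="top": print(find(c,H,"hold",.012),find(c,P,"post",.014))
a,b=[cv2.imread(f"pics/c90{k}.png") for k in("top","side")]; cv2.imwrite("pics/c90.png",np.hstack([a[100:400,160:],b[100:400,160:]]))
E
```

```text
clock: 5.22
tool_pos: [0.5421, 0.305, 0.1014]
eef_rot: [-0.025, 1.0, 0.001, 0.002]
contact_force: [0.5, 0.6, -0.1]
opening: 0.18
clock: 6.88
tool_pos: [0.4368, -0.1861, 0.0988]
eef_rot: [-0.025, 1.0, 0.001, 0.0]
contact_force: [0.3, 0.9, -0.6]
opening: 0.179
now trans units [ 0.76 -2.82 -0.03] rows@.6: 5
after twist trans units [ 0.76 -2.82 -0.03] rows@.6: 5
t 6.88 pos [ 436.8 -186.1   98.8] head -177.1 twist units 0.03 open 0.179 F [ 0.3  0.9 -0.6] q7 1.22
{'hold40': None, 'hold65': (408.7, 281.4, np.float32(160.6), 90, 48), 'hold90': None, 'hold115': (585.4, -314.1, np.float32(160.9), 69, 51)} {'post40': (453.6, 106.1, np.float32(5.2), 40, 16), 'post65': (587.0, -84.7, np.float32(166.8), 64, 17), 'post90': None, 'post115': (581.1, 76.9, np.float32(161.2), 115, 18)}
```

View pics/c90.png

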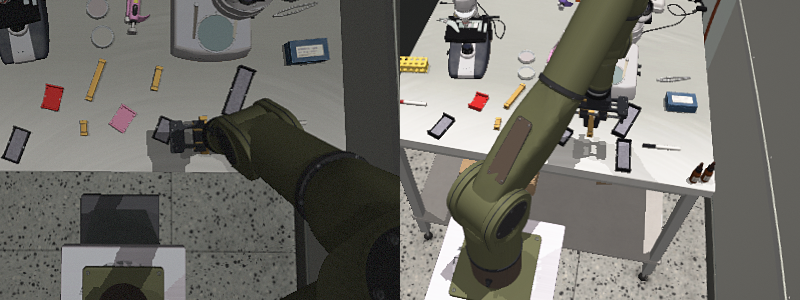

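```bash
python3 -m jog '[{"translation":[0.19,-0.7,0],"twist":0,"claw":0},{"translation":[0.19,-0.7,0],"twist":0,"claw":0},{"translation":[0.19,-0.7,0],"twist":0,"claw":0},{"translation":[0.19,-0.72,0],"twist":0,"claw":0},{"translation":[0,0,0.4],"twist":0,"claw":0},{"translation":[0,0,0.5],"twist":0,"claw":0},{"translation":[0,0,0.4],"twist":0,"claw":0},{"translation":[0,0,0],"twist":0,"claw":0},{"translation":[0,0,0],"twist":0,"claw":0},{"translation":[0,0,0],"twist":0,"claw":0}]'; python3 go.py 411.9 -300.4 8.5 2.7
python3 - <<'E'
from h import *
for cam in("top","side"):
    c=r.snapshot(cam); u=w2px(c,[.412,-.300,.02]).astype(int); print(u)
    l=max(min(u[0]-60,440),0);t=u[1]-60; save(c,f"p90{cam}.png",(l,t,l+120,t+120),3.3)
a,b=[cv2.imread(f"pics/p90{k}.png") for k in("top","side")]; cv2.imwrite("pics/p90.png",np.hstack([a,b]))
E
```

```text
clock: 7.82
tool_pos: [0.4119, -0.3012, 0.0473]
eef_rot: [-0.025, 1.0, -0.0, 0.0]
contact_force: [1.3, -0.5, -1.3]
opening: 0.181
now trans units [-0.    0.02  0.97] rows@.6: 1
after twist trans units [-0.    0.02  0.97] rows@.6: 1
t 7.82 pos [ 411.9 -301.2   47.3] head -177.2 twist units 0.02 open 0.181 F [ 1.3 -0.5 -1.3] q7 1.39
[400 244]
[382 253]
```

View pics/p90.png

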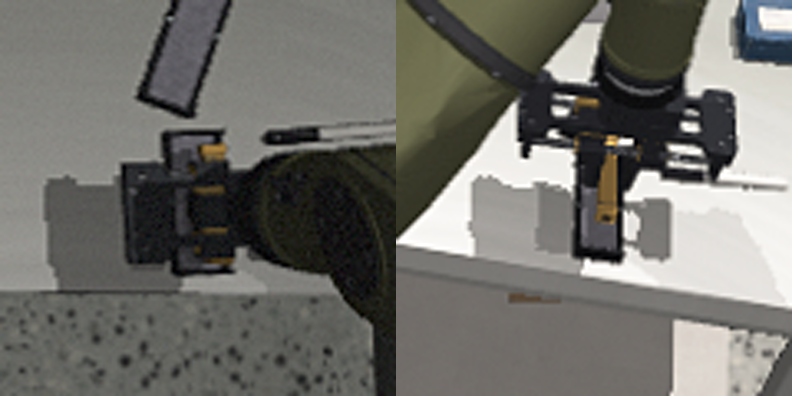

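```bash
python3 -m jog '[{"translation":[0,0.02,0.3],"twist":0,"claw":0},{"translation":[0,0,0.3],"twist":0,"claw":0},{"translation":[0,0,0.2],"twist":0,"claw":0},{"translation":[0,0,0.16],"twist":0,"claw":0},{"translation":[0,0,0],"twist":0,"claw":0},{"translation":[0,0,0],"twist":0,"claw":0},{"translation":[0,0,0],"twist":0,"claw":0},{"translation":[0,0,0],"twist":0,"claw":0}]'; python3 -m jog '[{"translation":[0,0,0],"twist":0,"claw":45},{"translation":[0,0,0],"twist":0,"claw":45},{"translation":[0,0,0],"twist":0,"claw":45},{"translation":[0,0,0],"twist":0,"claw":45},{"translation":[0,0,-0.3],"twist":0,"claw":45},{"translation":[0,0,-0.5],"twist":0,"claw":45},{"translation":[0,0,-0.5],"twist":0,"claw":45},{"translation":[0,0,-0.6],"twist":0,"claw":45},{"translation":[0,0,-0.6],"twist":0,"claw":45},{"translation":[0,0,0],"twist":0,"claw":45}]'; python3 go.py 587 -84.7 90 166.8
```

```text
clock: 8.58
tool_pos: [0.4113, -0.3011, 0.0086]
eef_rot: [-0.024, 1.0, -0.0, 0.0]
contact_force: [0.1, -0.1, 0.2]
opening: 0.175
clock: 9.42
tool_pos: [0.4129, -0.302, 0.1118]
eef_rot: [-0.023, 1.0, -0.001, 0.003]
contact_force: [-0.4, 0.1, -0.3]
opening: 0.448
now trans units [-4.6   5.22  0.55] rows@.6: 12
after twist trans units [-2.99  6.28  0.54] rows@.6: 12
t 9.42 pos [ 412.9 -302.   111.8] head -177.3 twist units 2.65 open 0.448 F [-0.4  0.1 -0.3] q7 1.47
```

```bash
python3 -m jog '[{"translation":[0,0,0],"twist":0.66,"claw":45},{"translation":[0,0,0],"twist":0.66,"claw":45},{"translation":[0,0,0],"twist":0.66,"claw":45},{"translation":[0,0,0],"twist":0.66,"claw":45},{"translation":[-0.3,0.63,0],"twist":0,"claw":45},{"translation":[-0.3,0.63,0],"twist":0,"claw":45},{"translation":[-0.3,0.63,0],"twist":0,"claw":45},{"translation":[-0.3,0.63,0],"twist":0,"claw":45},{"translation":[-0.3,0.63,0],"twist":0,"claw":45},{"translation":[-0.3,0.63,0],"twist":0,"claw":45},{"translation":[-0.3,0.63,0],"twist":0,"claw":45},{"translation":[-0.3,0.63,0],"twist":0,"claw":45},{"translation":[-0.3,0.63,0],"twist":0,"claw":45},{"translation":[-0.3,0.63,0],"twist":0,"claw":45},{"translation":[0,0,0.4],"twist":0,"claw":45},{"translation":[0,0,0.5],"twist":0,"claw":45},{"translation":[0,0,0],"twist":0,"claw":45},{"translation":[0,0,0],"twist":0,"claw":45},{"translation":[0,0,0],"twist":0,"claw":45}]'; python3 go.py 587 -84.7 4 166.8
python3 - <<'E'
from seg import *
c=r.snapshot("top"); print(find(c,H,"hold",.012),find(c,P,"post",.014),find(c,{"post90":(399,245)},"post",.018))
b=r.snapshot("side"); cv2.imwrite("pics/a65.png",np.hstack([c["img"][100:400,160:,::-1],b["img"][100:400,160:,::-1]]))
E
```

```text
clock: 11.0
tool_pos: [0.585, -0.0832, 0.0725]
eef_rot: [0.114, 0.993, -0.0, -0.0]
contact_force: [0.6, 0.9, -0.6]
opening: 0.451
now trans units [-0.06 -0.02  1.71] rows@.6: 1
after twist trans units [-0.06 -0.02  1.71] rows@.6: 1
t 11.0 pos [585.  -83.2  72.5] head 166.9 twist units 0.01 open 0.451 F [ 0.6  0.9 -0.6] q7 0.93
{'hold40': (466.4, -110.5, np.float32(67.2), 46, 28), 'hold65': (408.7, 281.7, np.float32(160.1), 89, 48), 'hold90': None, 'hold115': None} {'post40': (453.6, 106.1, np.float32(5.2), 40, 16), 'post65': (568.0, -79.5, np.float32(170.6), 25, 16), 'post90': None, 'post115': (581.1, 76.9, np.float32(161.2), 115, 18)} {'post90': None}
```

View pics/a65.png

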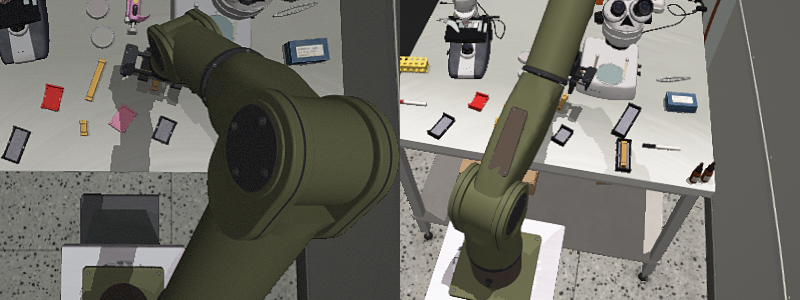

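```bash
python3 -m jog '[{"translation":[-0.06,-0.02,0.3],"twist":0,"claw":45},{"translation":[0,0,0.5],"twist":0,"claw":45},{"translation":[0,0,0.5],"twist":0,"claw":45},{"translation":[0,0,0.41],"twist":0,"claw":45},{"translation":[0,0,0],"twist":0,"claw":45},{"translation":[0,0,0],"twist":0,"claw":45},{"translation":[0,0,0],"twist":0,"claw":0},{"translation":[0,0,0],"twist":0,"claw":0},{"translation":[0,0,0],"twist":0,"claw":0},{"translation":[0,0,0],"twist":0,"claw":0},{"translation":[0,0,0],"twist":0,"claw":0},{"translation":[0,0,0],"twist":0,"claw":0}]' 25; python3 go.py 408.7 281.5 100 160.5
```

```text
clock: 12.1
tool_pos: [0.5876, -0.0842, 0.0044]
eef_rot: [0.114, 0.993, -0.0, 0.0]
contact_force: [-1.0, 0.3, 3.4]
opening: 0.179
now trans units [ 6.43  7.89 -2.39] rows@.6: 17
after twist trans units [ 7.27  7.13 -2.39] rows@.6: 17
t 12.1 pos [587.6 -84.2   4.4] head 166.9 twist units 1.06 open 0.179 F [-1.   0.3  3.4] q7 0.89
```

```bash
python3 -m jog '[{"translation":[0,0,-0.4],"twist":0,"claw":0},{"translation":[0,0,-0.5],"twist":0,"claw":0},{"translation":[0,0,-0.5],"twist":0,"claw":0},{"translation":[0,0,-0.5],"twist":0.53,"claw":0},{"translation":[0,0,-0.49],"twist":0.53,"claw":0},{"translation":[0,0,0],"twist":0,"claw":0}]'; python3 -m jog '[{"translation":[0.46,0.45,0],"twist":0,"claw":0},{"translation":[0.46,0.45,0],"twist":0,"claw":0},{"translation":[0.46,0.45,0],"twist":0,"claw":0},{"translation":[0.46,0.45,0],"twist":0,"claw":0},{"translation":[0.46,0.45,0],"twist":0,"claw":0},{"translation":[0.46,0.45,0],"twist":0,"claw":0},{"translation":[0.46,0.45,0],"twist":0,"claw":0},{"translation":[0.46,0.45,0],"twist":0,"claw":0},{"translation":[0.46,0.45,0],"twist":0,"claw":0},{"translation":[0.46,0.45,0],"twist":0,"claw":0},{"translation":[0.46,0.45,0],"twist":0,"claw":0},{"translation":[0.46,0.45,0],"twist":0,"claw":0},{"translation":[0.46,0.45,0],"twist":0,"claw":0},{"translation":[0.46,0.45,0],"twist":0,"claw":0},{"translation":[0.46,0.45,0],"twist":0,"claw":0},{"translation":[0.37,0.38,0],"twist":0,"claw":0},{"translation":[0,0,0],"twist":0,"claw":0},{"translation":[0,0,0],"twist":0,"claw":0},{"translation":[0,0,0],"twist":0,"claw":0},{"translation":[0,0,0],"twist":0,"claw":0}]'; python3 go.py 408.7 281.5 10 160.5
```

```text
clock: 12.6
tool_pos: [0.5895, -0.0841, 0.1029]
eef_rot: [0.17, 0.985, 0.0, 0.003]
contact_force: [0.9, 0.2, -1.6]
opening: 0.176
clock: 14.27
tool_pos: [0.4087, 0.2801, 0.0992]
eef_rot: [0.17, 0.985, -0.001, 0.0]
contact_force: [0.7, -0.1, -1.2]
opening: 0.181
now trans units [0.01 0.04 2.23] rows@.6: 1
after twist trans units [0.01 0.04 2.23] rows@.6: 1
t 14.27 pos [408.7 280.1  99.2] head 160.4 twist units -0.01 open 0.181 F [ 0.7 -0.1 -1.2] q7 0.21
```

```bash
python3 -m jog '[{"translation":[0.01,0.03,0.4],"twist":0,"claw":0},{"translation":[0,0,0.5],"twist":0,"claw":0},{"translation":[0,0,0.5],"twist":0,"claw":0},{"translation":[0,0,0.4],"twist":0,"claw":0},{"translation":[0,0,0.25],"twist":0,"claw":0},{"translation":[0,0,0.18],"twist":0,"claw":0},{"translation":[0,0,0],"twist":0,"claw":0},{"translation":[0,0,0],"twist":0,"claw":0},{"translation":[0,0,0],"twist":0,"claw":0},{"translation":[0,0,0],"twist":0,"claw":45},{"translation":[0,0,0],"twist":0,"claw":45},{"translation":[0,0,0],"twist":0,"claw":45},{"translation":[0,0,0],"twist":0,"claw":45},{"translation":[0,0,-0.3],"twist":0,"claw":45},{"translation":[0,0,-0.5],"twist":0,"claw":45},{"translation":[0,0,-0.5],"twist":0,"claw":45},{"translation":[0,0,-0.6],"twist":0,"claw":45},{"translation":[0,0,-0.4],"twist":0,"claw":45},{"translation":[0,0,0],"twist":0,"claw":45},{"translation":[0,0,0],"twist":0,"claw":45}]'; python3 go.py 453.8 106.1 80 5.2
python3 - <<'E'
from seg import *
c=r.snapshot("top"); print(find(c,H,"hold",.012),find(c,P,"post",.014),find(c,{"p90":(399,245),"p65":(176,244)},"post",.02))
E
```

```text
clock: 15.93
tool_pos: [0.4087, 0.2832, 0.1029]
eef_rot: [0.169, 0.986, 0.001, 0.001]
contact_force: [-1.1, -0.8, 0.6]
opening: 0.45
now trans units [-2.54 -3.8   0.57] rows@.6: 8
after twist trans units [-0.72 -4.51  0.57] rows@.6: 8
t 15.93 pos [408.7 283.2 102.9] head 160.5 twist units -4.12 open 0.45 F [-1.1 -0.8  0.6] q7 0.2
{'hold40': (466.0, -110.9, np.float32(67.2), 47, 30), 'hold65': None, 'hold90': (412.0, -299.7, np.float32(2.7), 114, 49), 'hold115': (585.6, -314.2, np.float32(160.9), 70, 51)} {'post40': (453.6, 106.1, np.float32(5.2), 40, 16), 'post65': None, 'post90': None, 'post115': (581.5, 76.8, np.float32(161.2), 114, 18)} {'p90': (411.7, -300.8, np.float32(2.4), 88, 18), 'p65': (433.2, 274.3, np.float32(72.1), 18, 11)}
```

```bash
python3 -m jog '[{"translation":[0,0,0],"twist":-0.82,"claw":45},{"translation":[0,0,0],"twist":-0.82,"claw":45},{"translation":[0,0,0],"twist":-0.82,"claw":45},{"translation":[0,0,0],"twist":-0.82,"claw":45},{"translation":[0,0,0],"twist":-0.84,"claw":45},{"translation":[-0.1,-0.64,0],"twist":0,"claw":45},{"translation":[-0.1,-0.64,0],"twist":0,"claw":45},{"translation":[-0.1,-0.64,0],"twist":0,"claw":45},{"translation":[-0.1,-0.64,0],"twist":0,"claw":45},{"translation":[-0.1,-0.64,0],"twist":0,"claw":45},{"translation":[-0.1,-0.64,0.2],"twist":0,"claw":45},{"translation":[-0.12,-0.67,0.3],"twist":0,"claw":45},{"translation":[0,0,0.5],"twist":0,"claw":45},{"translation":[0,0,0.4],"twist":0,"claw":45},{"translation":[0,0,0],"twist":0,"claw":45},{"translation":[0,0,0],"twist":0,"claw":45},{"translation":[0,0,0],"twist":0,"claw":45},{"translation":[0,0,0],"twist":0,"claw":45}]'; python3 go.py 453.8 106.1 4 5.2
python3 - <<'E'
from seg import *
c=r.snapshot("top"); print(find(c,{"p65":(176,244)},"post",.02),find(c,{"hold65":H["hold65"]},"hold",.012))
b=r.snapshot("side"); cv2.imwrite("pics/a40.png",np.hstack([c["img"][100:400,100:500,::-1],b["img"][100:400,100:500,::-1]]))
E
```

```text
clock: 17.48
tool_pos: [0.4535, 0.1065, 0.0468]
eef_rot: [-0.046, 0.999, 0.0, 0.0]
contact_force: [-0.3, 1.1, -0.3]
opening: 0.451
now trans units [-0.01 -0.01  1.07] rows@.6: 1
after twist trans units [-0.01 -0.01  1.07] rows@.6: 1
t 17.48 pos [453.5 106.5  46.8] head -174.7 twist units 0.01 open 0.451 F [-0.3  1.1 -0.3] q7 0.64
{'p65': None} {'hold65': None}
```

View pics/a40.png

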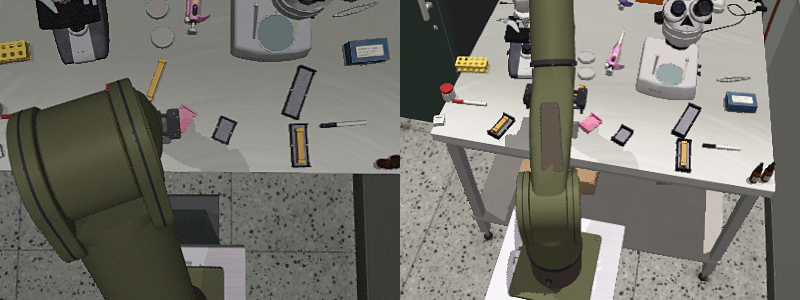

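Posts 90 and 65 sit in their holders (side-view crop about (683,155) and (500,127)). The gripper is now over post 40.

```bash
python3 -m jog '[{"translation":[0,0,0.4],"twist":0,"claw":45},{"translation":[0,0,0.4],"twist":0,"claw":45},{"translation":[0,0,0.26],"twist":0,"claw":45},{"translation":[0,0,0],"twist":0,"claw":45},{"translation":[0,0,0],"twist":0,"claw":45},{"translation":[0,0,0],"twist":0,"claw":0},{"translation":[0,0,0],"twist":0,"claw":0},{"translation":[0,0,0],"twist":0,"claw":0},{"translation":[0,0,0],"twist":0,"claw":0},{"translation":[0,0,0],"twist":0,"claw":0},{"translation":[0,0,0],"twist":0,"claw":0},{"translation":[0,0,-0.3],"twist":0,"claw":0},{"translation":[0,0,-0.4],"twist":0,"claw":0},{"translation":[0,0,-0.5],"twist":0,"claw":0},{"translation":[0,0,-0.5],"twist":0,"claw":0},{"translation":[0,0,-0.2],"twist":0,"claw":0},{"translation":[0,0,0],"twist":0,"claw":0},{"translation":[0,0,0],"twist":0,"claw":0},{"translation":[0,0,0],"twist":0,"claw":0}]' 25; python3 go.py 449.5 -103.7 80 157.8
```

```text
clock: 19.17
tool_pos: [0.4542, 0.1059, 0.0807]
eef_rot: [-0.046, 0.999, -0.0, -0.001]
contact_force: [-0.8, 0.3, -0.8]
opening: 0.177
now trans units [ 0.6  -5.21  0.02] rows@.6: 9
after twist trans units [-1.87 -4.9   0.02] rows@.6: 9
t 19.17 pos [454.2 105.9  80.7] head -174.8 twist units 4.57 open 0.177 F [-0.8  0.3 -0.8] q7 0.51
```

```bash
python3 -m jog '[{"translation":[0,0,0],"twist":0.9,"claw":0},{"translation":[0,0,0],"twist":0.9,"claw":0},{"translation":[0,0,0],"twist":0.9,"claw":0},{"translation":[0,0,0],"twist":0.9,"claw":0},{"translation":[0,0,0],"twist":0.97,"claw":0},{"translation":[-0.23,-0.61,0],"twist":0,"claw":0},{"translation":[-0.23,-0.61,0],"twist":0,"claw":0},{"translation":[-0.23,-0.61,0],"twist":0,"claw":0},{"translation":[-0.23,-0.61,0],"twist":0,"claw":0},{"translation":[-0.23,-0.61,0],"twist":0,"claw":0},{"translation":[-0.23,-0.61,0],"twist":0,"claw":0},{"translation":[-0.23,-0.61,0],"twist":0,"claw":0},{"translation":[-0.26,-0.63,0],"twist":0,"claw":0},{"translation":[0,0,0.4],"twist":0,"claw":0},{"translation":[0,0,0.4],"twist":0,"claw":0},{"translation":[0,0,0],"twist":0,"claw":0},{"translation":[0,0,0],"twist":0,"claw":0},{"translation":[0,0,0],"twist":0,"claw":0},{"translation":[0,0,0],"twist":0,"claw":0}]'; python3 go.py 449.5 -103.7 9.7 157.8
python3 - <<'E'
from h import *
for cam in("top","side"):
    c=r.snapshot(cam); u=w2px(c,[.4495,-.1037,.02]).astype(int); print(u)
    l=u[0]-50;t=u[1]-50; save(c,f"p40{cam}.png",(l,t,l+100,t+100),4)
a,b=[cv2.imread(f"pics/p40{k}.png") for k in("top","side")]; cv2.imwrite("pics/p40.png",np.hstack([a,b]))
E
```

```text
clock: 20.75
tool_pos: [0.45, -0.103, 0.0497]
eef_rot: [0.192, 0.981, -0.0, -0.001]
contact_force: [-0.7, -0.3, -0.1]
opening: 0.179
now trans units [ 0.   -0.02  1.  ] rows@.6: 1
after twist trans units [ 0.   -0.02  1.  ] rows@.6: 1
t 20.75 pos [ 450.  -103.    49.7] head 157.9 twist units 0.02 open 0.179 F [-0.7 -0.3 -0.1] q7 0.49
[324 229]
[321 233]
```

View pics/p40.png

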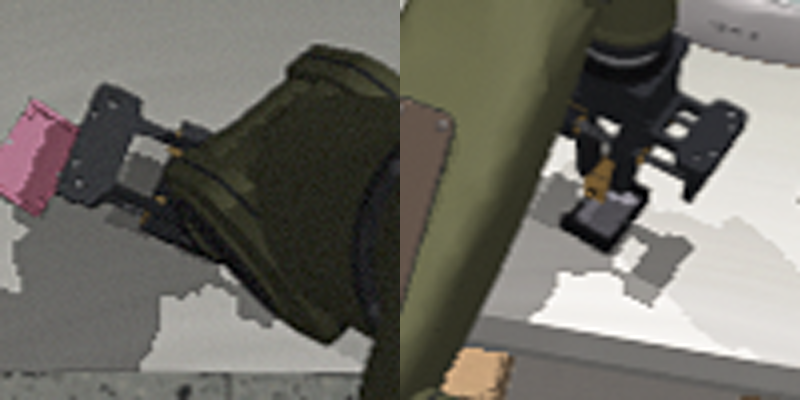

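```bash
python3 -m jog '[{"translation":[0,-0.02,0.3],"twist":0,"claw":0},{"translation":[0,0,0.3],"twist":0,"claw":0},{"translation":[0,0,0.25],"twist":0,"claw":0},{"translation":[0,0,0.16],"twist":0,"claw":0},{"translation":[0,0,0],"twist":0,"claw":0},{"translation":[0,0,0],"twist":0,"claw":0},{"translation":[0,0,0],"twist":0,"claw":0},{"translation":[0,0,0],"twist":0,"claw":0}]'; python3 -m jog '[{"translation":[0,0,0],"twist":0,"claw":45},{"translation":[0,0,0],"twist":0,"claw":45},{"translation":[0,0,0],"twist":0,"claw":45},{"translation":[0,0,0],"twist":0,"claw":45},{"translation":[0,0,-0.3],"twist":0,"claw":45},{"translation":[0,0,-0.5],"twist":0,"claw":45},{"translation":[0,0,-0.5],"twist":0,"claw":45},{"translation":[0,0,-0.6],"twist":0,"claw":45},{"translation":[0,0,-0.4],"twist":0,"claw":45},{"translation":[0,0,0],"twist":0,"claw":45},{"translation":[0,0,0],"twist":0,"claw":45},{"translation":[0,0,0],"twist":0,"claw":45}]'; python3 go.py 581.4 76.8 80 161.2
```

```text
clock: 21.52
tool_pos: [0.4502, -0.1044, 0.0096]
eef_rot: [0.192, 0.981, -0.0, -0.001]
contact_force: [-0.0, -0.8, -0.5]
opening: 0.177
clock: 22.52
tool_pos: [0.4498, -0.1047, 0.1007]
eef_rot: [0.192, 0.981, -0.001, -0.002]
contact_force: [0.2, -0.5, 0.3]
opening: 0.451
now trans units [-1.34  5.44  0.51] rows@.6: 10
after twist trans units [-1.65  5.36  0.5 ] rows@.6: 10
t 22.52 pos [ 449.8 -104.7  100.7] head 157.8 twist units -0.57 open 0.451 F [ 0.2 -0.5  0.3] q7 0.47
```

```bash
python3 -m jog '[{"translation":[0,0,0],"twist":-0.57,"claw":45},{"translation":[-0.18,0.59,0],"twist":0,"claw":45},{"translation":[-0.18,0.59,0],"twist":0,"claw":45},{"translation":[-0.18,0.59,0],"twist":0,"claw":45},{"translation":[-0.18,0.59,0],"twist":0,"claw":45},{"translation":[-0.18,0.59,0],"twist":0,"claw":45},{"translation":[-0.18,0.59,0],"twist":0,"claw":45},{"translation":[-0.18,0.59,0],"twist":0,"claw":45},{"translation":[-0.18,0.59,0],"twist":0,"claw":45},{"translation":[-0.21,0.64,0],"twist":0,"claw":45},{"translation":[0,0,0.4],"twist":0,"claw":45},{"translation":[0,0,0.4],"twist":0,"claw":45},{"translation":[0,0,0.3],"twist":0,"claw":45},{"translation":[0,0,0],"twist":0,"claw":45},{"translation":[0,0,0],"twist":0,"claw":45},{"translation":[0,0,0],"twist":0,"claw":45},{"translation":[0,0,0],"twist":0,"claw":45}]'; python3 go.py 581.4 76.8 4 161.2
python3 - <<'E'
from seg import *
c=r.snapshot("top"); print(find(c,H,"hold",.012),find(c,{"p40":H["hold40"],"p65":H["hold65"]},"post",.02))
b=r.snapshot("side"); cv2.imwrite("pics/a115.png",np.hstack([c["img"][100:400,100:500,::-1],b["img"][100:400,100:500,::-1]]))
E
```

```text
clock: 23.93
tool_pos: [0.5819, 0.0773, 0.0575]
eef_rot: [0.163, 0.987, -0.0, -0.001]
contact_force: [0.3, -0.0, 0.3]
opening: 0.448
now trans units [ 0.   -0.02  1.34] rows@.6: 1
after twist trans units [ 0.   -0.02  1.34] rows@.6: 1
t 23.93 pos [581.9  77.3  57.5] head 161.2 twist units 0.0 open 0.448 F [ 0.3 -0.   0.3] q7 0.37
{'hold40': None, 'hold65': (408.5, 281.4, np.float32(160.6), 89, 48), 'hold90': None, 'hold115': None} {'p40': None, 'p65': (407.8, 282.8, np.float32(160.8), 65, 19)}
```

View pics/a115.png

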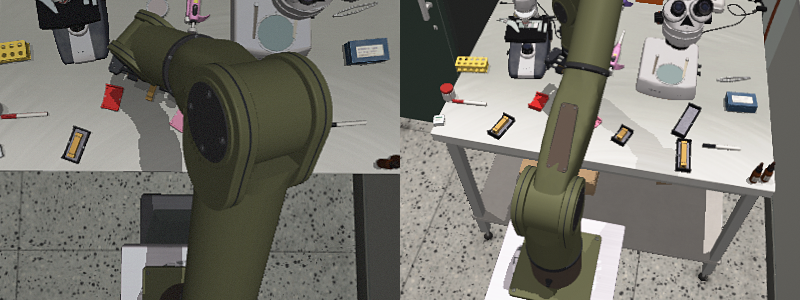

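```bash
python3 -m jog '[{"translation":[0,-0.02,0.4],"twist":0,"claw":45},{"translation":[0,0,0.5],"twist":0,"claw":45},{"translation":[0,0,0.43],"twist":0,"claw":45},{"translation":[0,0,0],"twist":0,"claw":45},{"translation":[0,0,0],"twist":0,"claw":45},{"translation":[0,0,0],"twist":0,"claw":0},{"translation":[0,0,0],"twist":0,"claw":0},{"translation":[0,0,0],"twist":0,"claw":0},{"translation":[0,0,0],"twist":0,"claw":0},{"translation":[0,0,0],"twist":0,"claw":0},{"translation":[0,0,0],"twist":0,"claw":0},{"translation":[0,0,-0.3],"twist":0,"claw":0},{"translation":[0,0,-0.4],"twist":0,"claw":0},{"translation":[0,0,-0.5],"twist":0,"claw":0},{"translation":[0,0,-0.5],"twist":0,"claw":0},{"translation":[0,0,-0.2],"twist":0,"claw":0},{"translation":[0,0,0],"twist":0,"claw":0},{"translation":[0,0,0],"twist":0,"claw":0},{"translation":[0,0,0],"twist":0,"claw":0}]' 30
python3 - <<'E'
from seg import *
c=r.snapshot("top"); b=r.snapshot("side")
print(find(c,{"hold115":H["hold115"]},"hold",.012),find(b,{"hold115":(390,219)},"hold",.012))
save(b,"h115.png",(340,170,440,280),5)
for th in (50,60,65,70): 
    g=cv2.cvtColor(b["img"],cv2.COLOR_RGB2GRAY)
for n in("holder_115_pocket",): 
  for k,cc in(("top",c),("side",b)): print(k,[(px2w(cc,*d["location"],.005).round(3),round(d["confidence"],2)) for d in r.spot_point(n,k)])
E
python3 go.py 551.8 -300.3 80 159
```

```text
clock: 25.62
tool_pos: [0.5805, 0.0761, 0.0788]
eef_rot: [0.163, 0.987, -0.001, -0.002]
contact_force: [-0.7, 0.0, -1.5]
opening: 0.175
{'hold115': None} {'hold115': (586.7, -317.5, np.float32(161.6), 76, 44)}
top []
side [(array([ 0.559, -0.295,  0.005]), 0.57)]
now trans units [-2.34 -9.15 -0.02] rows@.6: 16
after twist trans units [-2.7  -9.05 -0.02] rows@.6: 16
t 25.82 pos [580.7  76.5  78.8] head 161.3 twist units 0.38 open 0.178 F [-0.6 -0.5 -0.8] q7 0.4
```

View pics/h115.png

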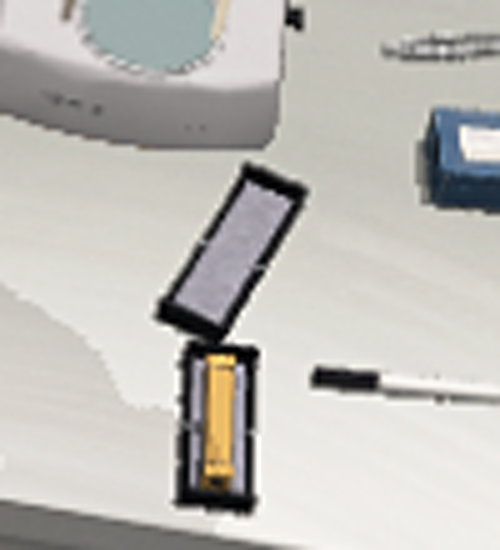

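```bash
python3 go.py 490 -302 80 159.3; python3 - <<'E'
from h import *
b=r.snapshot("side"); g=cv2.cvtColor(b["img"],cv2.COLOR_RGB2HSV)
m=((g[:,:,2]>90)&(g[:,:,2]<200)).astype(np.uint8)
dark=(g[:,:,2]<80).astype(np.uint8)
n,l,st,ce=cv2.connectedComponentsWithStats(1-dark,connectivity=4)
i=l[221,387]; print(st[i],ce[i],px2w(b,ce[i][1],ce[i][0],.005).round(4))
ys,xs=np.where(l==i); w=np.array([px2w(b,a,c,.005)[:2] for a,c in zip(ys,xs)])*1000
print(cv2.minAreaRect(w.astype(np.float32)))
E
```

```text
now trans units [-0.89 -9.69 -0.01] rows@.6: 17
after twist trans units [-1.22 -9.65 -0.02] rows@.6: 17
t 25.82 pos [580.7  76.5  78.8] head 161.3 twist units 0.33 open 0.178 F [-0.6 -0.5 -0.8] q7 0.4
[     0      0    560    420 181235] [312.40428173 232.21122852] [ 0.4596 -0.0749  0.005 ]
((1176.50244140625, 38.3603515625), (2080.65283203125, 3094.92919921875), 78.91452026367188)
```

```bash
python3 -m jog '[{"translation":[0,0,0],"twist":0.33,"claw":0},{"translation":[-0.08,-0.6,-0.05],"twist":0,"claw":0},{"translation":[-0.08,-0.6,-0.05],"twist":0,"claw":0},{"translation":[-0.08,-0.6,-0.05],"twist":0,"claw":0},{"translation":[-0.08,-0.6,-0.05],"twist":0,"claw":0},{"translation":[-0.08,-0.6,0],"twist":0,"claw":0},{"translation":[-0.08,-0.6,0],"twist":0,"claw":0},{"translation":[-0.08,-0.6,0],"twist":0,"claw":0},{"translation":[-0.08,-0.6,0],"twist":0,"claw":0},{"translation":[-0.08,-0.6,0],"twist":0,"claw":0},{"translation":[-0.08,-0.6,0],"twist":0,"claw":0},{"translation":[-0.08,-0.6,0],"twist":0,"claw":0},{"translation":[-0.08,-0.6,0],"twist":0,"claw":0},{"translation":[-0.08,-0.6,0],"twist":0,"claw":0},{"translation":[-0.08,-0.6,0],"twist":0,"claw":0},{"translation":[-0.08,-0.6,0],"twist":0,"claw":0},{"translation":[-0.02,-0.6,0],"twist":0,"claw":0},{"translation":[0,0,0],"twist":0,"claw":0},{"translation":[0,0,0],"twist":0,"claw":0},{"translation":[0,0,0],"twist":0,"claw":0}]'; python3 go.py 553 -302 50 159.3
```

```text
clock: 27.53
tool_pos: [0.4913, -0.2987, 0.0879]
eef_rot: [0.18, 0.984, 0.0, -0.001]
contact_force: [0.4, 0.5, -0.9]
opening: 0.179
now trans units [-1.47  0.47  0.94] rows@.6: 3
after twist trans units [-1.47  0.47  0.94] rows@.6: 3
t 27.53 pos [ 491.3 -298.7   87.9] head 159.3 twist units 0.0 open 0.179 F [ 0.4  0.5 -0.9] q7 0.98
```

```bash
python3 -m jog '[{"translation":[-0.37,0.12,0],"twist":0,"claw":0},{"translation":[-0.37,0.12,0],"twist":0,"claw":0},{"translation":[-0.37,0.12,0],"twist":0,"claw":0},{"translation":[-0.36,0.11,0],"twist":0,"claw":0},{"translation":[0,0,0.3],"twist":0,"claw":0},{"translation":[0,0,0.4],"twist":0,"claw":0},{"translation":[0,0,0.4],"twist":0,"claw":0},{"translation":[0,0,0],"twist":0,"claw":0},{"translation":[0,0,0],"twist":0,"claw":0},{"translation":[0,0,0],"twist":0,"claw":0},{"translation":[0,0,0],"twist":0,"claw":0}]'; python3 go.py 553 -302 9.5 159.3
python3 - <<'E'
from h import *
for cam in("top","side"):
    c=r.snapshot(cam); u=w2px(c,[.553,-.302,.02]).astype(int); print(u)
    l=u[0]-50;t=u[1]-50; save(c,f"p115{cam}.png",(l,t,l+100,t+100),4)
a,b=[cv2.imread(f"pics/p115{k}.png") for k in("top","side")]; cv2.imwrite("pics/p115.png",np.hstack([a,b]))
E
```

```text
clock: 28.45
tool_pos: [0.553, -0.3028, 0.0447]
eef_rot: [0.18, 0.984, -0.0, -0.001]
contact_force: [0.7, 0.2, -1.2]
opening: 0.177
now trans units [0.01 0.02 0.88] rows@.6: 1
after twist trans units [0.01 0.02 0.88] rows@.6: 1
t 28.45 pos [ 553.  -302.8   44.7] head 159.3 twist units -0.0 open 0.177 F [ 0.7  0.2 -1.2] q7 0.99
[399 190]
[386 217]
```

View pics/p115.png

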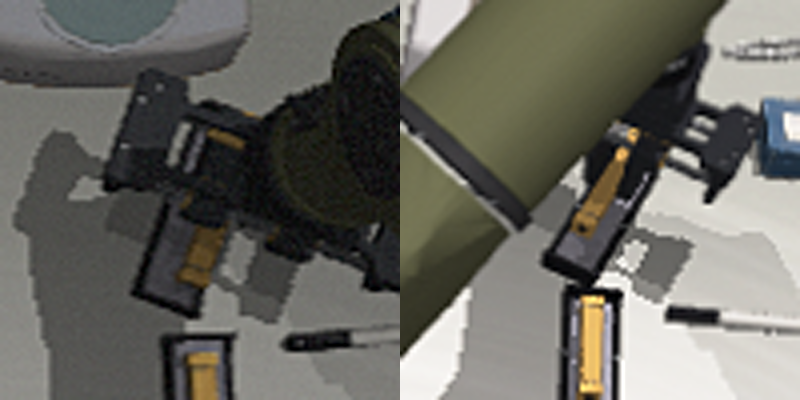

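```bash
python3 -m jog '[{"translation":[0.01,0.02,0.3],"twist":0,"claw":0},{"translation":[0,0,0.25],"twist":0,"claw":0},{"translation":[0,0,0.2],"twist":0,"claw":0},{"translation":[0,0,0.13],"twist":0,"claw":0},{"translation":[0,0,0],"twist":0,"claw":0},{"translation":[0,0,0],"twist":0,"claw":0},{"translation":[0,0,0],"twist":0,"claw":0},{"translation":[0,0,0],"twist":0,"claw":0}]'; python3 -m jog '[{"translation":[0,0,0],"twist":0,"claw":45},{"translation":[0,0,0],"twist":0,"claw":45},{"translation":[0,0,0],"twist":0,"claw":45},{"translation":[0,0,0],"twist":0,"claw":45},{"translation":[0,0,-0.3],"twist":0,"claw":45},{"translation":[0,0,-0.5],"twist":0,"claw":45},{"translation":[0,0,-0.5],"twist":0,"claw":45},{"translation":[0,0,-0.6],"twist":0,"claw":45},{"translation":[0,0,-0.6],"twist":0,"claw":45},{"translation":[0,0,0],"twist":0,"claw":45},{"translation":[0,0,0],"twist":0,"claw":45}]'; python3 go.py 450 150 150 159
```

```text
clock: 29.22
tool_pos: [0.5515, -0.302, 0.0092]
eef_rot: [0.18, 0.984, -0.001, -0.002]
contact_force: [-4.4, 0.7, 10.7]
opening: 0.175
clock: 30.13
tool_pos: [0.5536, -0.3025, 0.1106]
eef_rot: [0.18, 0.984, -0.001, 0.0]
contact_force: [-0.4, 0.1, -0.5]
opening: 0.45
now trans units [ 6.43  9.66 -1.  ] rows@.6: 20
after twist trans units [ 6.47  9.63 -1.  ] rows@.6: 20
t 30.13 pos [ 553.6 -302.5  110.6] head 159.3 twist units 0.04 open 0.45 F [-0.4  0.1 -0.5] q7 1.04
```

```bash
python3 -m jog '[{"translation":[0.35,0.53,-0.1],"twist":0,"claw":45},{"translation":[0.35,0.53,-0.1],"twist":0,"claw":45},{"translation":[0.35,0.53,-0.1],"twist":0,"claw":45},{"translation":[0.35,0.53,-0.1],"twist":0,"claw":45},{"translation":[0.35,0.53,-0.1],"twist":0,"claw":45},{"translation":[0.35,0.53,-0.1],"twist":0,"claw":45},{"translation":[0.35,0.53,-0.1],"twist":0,"claw":45},{"translation":[0.35,0.53,-0.1],"twist":0,"claw":45},{"translation":[0.35,0.53,-0.1],"twist":0,"claw":45},{"translation":[0.35,0.53,-0.1],"twist":0,"claw":45},{"translation":[0.35,0.53,0],"twist":0,"claw":45},{"translation":[0.35,0.53,0],"twist":0,"claw":45},{"translation":[0.35,0.53,0],"twist":0,"claw":45},{"translation":[0.35,0.53,0],"twist":0,"claw":45},{"translation":[0.35,0.53,0],"twist":0,"claw":45},{"translation":[0.35,0.53,0],"twist":0,"claw":45},{"translation":[0,0,0],"twist":0,"claw":45},{"translation":[0,0,0],"twist":0,"claw":45}]'
python3 - <<'E'
from seg import *
S={"p"+k[4:]:v for k,v in H.items()}
c=r.snapshot("top"); print(find(c,H,"hold",.012)); print(find(c,S,"post",.02))
b=r.snapshot("side"); cv2.imwrite("pics/end.png",cv2.resize(np.vstack([c["img"][150:280,110:500,::-1],b["img"][150:280,110:500,::-1]]),None,fx=2,fy=2,interpolation=cv2.INTER_CUBIC))
for l in("marker_black","marker_red"): print(l,[(px2w(c,*d["location"],0).round(3)[:2],round(d["confidence"],2)) for d in r.spot_point(l,"top")[:2]])
for n in(40,65,90,115):print(n,[(px2w(c,*d["location"],.014).round(3)[:2],round(d["confidence"],2)) for d in r.spot_point(f"post_{n}_center","top")[:2]],[(px2w(b,*d["location"],.014).round(3)[:2],round(d["confidence"],2)) for d in r.spot_point(f"post_{n}_center","side")[:2]])
E
```

```text
clock: 31.63
tool_pos: [0.4625, 0.0956, 0.1484]
eef_rot: [0.178, 0.984, -0.0, -0.002]
contact_force: [-0.8, -1.5, -0.6]
opening: 0.448
{'hold40': None, 'hold65': (406.2, 275.0, np.float32(165.4), 65, 9), 'hold90': None, 'hold115': (585.3, -314.1, np.float32(160.9), 69, 51)}
{'p40': (465.8, -111.4, np.float32(56.6), 17, 6), 'p65': (408.2, 283.5, np.float32(159.3), 65, 19), 'p90': (418.1, -299.7, np.float32(1.1), 75, 18), 'p115': (550.1, -301.2, np.float32(159.5), 116, 18)}
marker_black [(array([ 0.466, -0.417]), 0.58), (array([0.406, 0.29 ]), 0.37)]
marker_red [(array([0.405, 0.278]), 0.73), (array([0.482, 0.415]), 0.54)]
40 [(array([ 0.469, -0.417]), 0.42)] [(array([ 0.447, -0.115]), 0.63)]
65 [(array([0.404, 0.291]), 0.75)] [(array([0.421, 0.297]), 0.6)]
90 [(array([ 0.418, -0.294]), 0.66), (array([0.482, 0.409]), 0.2)] [(array([ 0.421, -0.302]), 0.51)]
115 [(array([ 0.558, -0.298]), 0.69)] [(array([ 0.541, -0.298]), 0.6)]
```

View pics/end.png

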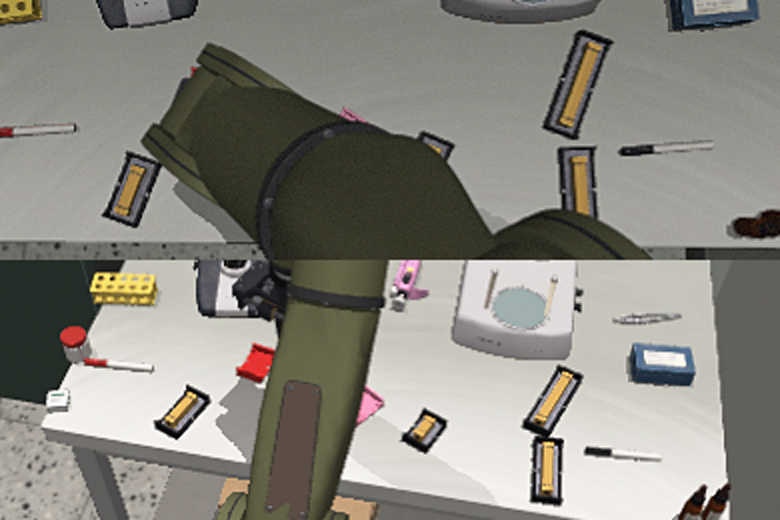

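```bash
python3 -m jog '[{"translation":[0.2,0.6,-0.2],"twist":0,"claw":45},{"translation":[0.2,0.6,-0.2],"twist":0,"claw":45},{"translation":[0.2,0.6,-0.2],"twist":0,"claw":45},{"translation":[0.2,0.6,-0.2],"twist":0,"claw":45},{"translation":[0.2,0.6,-0.2],"twist":0,"claw":45},{"translation":[0.2,0.6,-0.2],"twist":0,"claw":45},{"translation":[0.2,0.6,0],"twist":0,"claw":45},{"translation":[0.2,0.6,0],"twist":0,"claw":45},{"translation":[0.2,0.6,0],"twist":0,"claw":45},{"translation":[0.2,0.6,0],"twist":0,"claw":45},{"translation":[0,0,0],"twist":0,"claw":45},{"translation":[0,0,0],"twist":0,"claw":45},{"translation":[0,0,0],"twist":0,"claw":45},{"translation":[0,0,0],"twist":0,"claw":45}]'
python3 - <<'E'
from seg import *
S={"p"+k[4:]:v for k,v in H.items()}
c=r.snapshot("top"); print(find(c,H,"hold",.012)); print(find(c,S,"post",.02))
b=r.snapshot("side"); save(c,"e1.png",(300,160,430,280),3.05); save(b,"e2.png",(300,170,430,290),3.05)
cv2.imwrite("pics/e.png",np.hstack([cv2.imread("pics/e1.png"),cv2.imread("pics/e2.png")]))
E
```

```text
clock: 33.4
tool_pos: [0.4739, 0.3454, 0.1965]
eef_rot: [0.181, 0.984, -0.001, -0.001]
contact_force: [0.4, -0.3, -0.4]
opening: 0.453
{'hold40': (440.3, -101.4, np.float32(153.4), 48, 46), 'hold65': None, 'hold90': (411.9, -299.8, np.float32(2.7), 114, 49), 'hold115': (544.7, -296.3, np.float32(160.9), 128, 47)}
{'p40': (448.8, -104.2, np.float32(158.1), 40, 18), 'p65': (408.3, 283.9, np.float32(159.3), 65, 18), 'p90': (411.7, -300.8, np.float32(2.4), 88, 18), 'p115': (550.0, -301.5, np.float32(159.5), 116, 17)}
```

View pics/e.png

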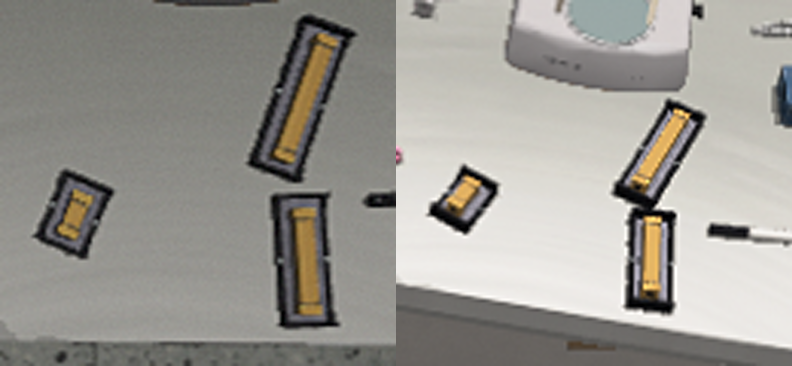

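The posts sit centred on the felt between their end walls, and the gripper is clear. I'm handing the job in.

```bash
python3 -c "
from plant import r
print(r.finish_job())"
```

```text
the job is handed in; nothing more can be done
None
```

I put all four brass posts in the black holders of their own lengths and handed the job in at about 33.5 s of the 118 s allowed; it reported no verdict. The pink and red look-alike holders were left alone.

**Position:** In the last pictures each post lay between its end walls. Measured centres were within about 3 mm of the pocket middles I had measured, and angles within about 2°.

**Markers:** In the pictures neither marker moved noticeably. The black one was placed within about 5 mm of its start. For the red one, the network's best hit in the check was actually the filled 65 mm holder. Its second hit, and the picture, put the marker within about 4 mm of its start.

**Disagreements and limits:**
- **115 mm holder:** its outline was hard to separate from its neighbour, and position estimates differed by up to 15 mm. I placed the post at (553, -302) mm, and the final pictures show it centred.
- **Network hits:** some final hits were wrong or about 10–15 mm off, so I relied on the colour segmentation and the pictures.
- **Force:** the upward force reached about 11 N when the 115 mm post touched down, well below the limits.
- **Height:** I judged each post's height on the felt only from the pictures and the release height.

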